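# Try and sort the gas-tight syringes

## Robot

A 7-joint arm with a two-finger parallel gripper is mounted at the origin on the work surface. World frame = base frame: x ahead of the robot, y to its left, z up, the work surface at z = 0. Lengths are in m, angles in rad, forces in N, time in s.
With the tool pointing down it reaches from about 0.4 to 0.85 m from the base axis. Payload 10.4 kg.
Tool frame: the origin (TCP) lies at the very end of the fingers, on their centre line; the grasp point (between the pads) lies 19 mm behind it; x points along the fingers, y is the direction in which the jaws open and shut, and the axes are right-handed (so a half turn about x gives the same grasp; the last joint's range is limited). The gripper opens to 87 mm and grips with 3 to 60 N. Pads are 19 mm wide; open, the fingers measure 117 mm over their backs; the gripper's body (75 mm by 190 mm) begins 51 mm behind the grasp point.
Start: joints at [1.109, 0.332, -0.065, 1.46, 0.022, 1.35, -0.088], TCP at [0.266, -0.566, 0.223] pointing down, gripper open.
Joint ranges: [-2.6, 2.6], [-0.5, 2.12], [-1.47, 1.34], [0.16, 2.42], [-1.27, 4.41], [0.06, 2.06], [-2.6, 2.6]. Speed limits (rad/s): [2.22, 2.22, 2.79, 2.79, 3.14, 3.14, 3.14].

## Interface

Orientations are given as a 3x3 rotation matrix whose columns are the frame's x, y, z axes.
In Python, from bench import arm, viewer gives the robot as it stands. The module is installed in compiled form; this text tells all that it offers.
- The arm moves only by the tool jog_arm, never from a script. Its argument "moves" is one flat list of numbers, 4 for each row, row after row: the shift along the tool's x, y, z in mm, then the turn about the tool's x in rad. In form: [dx, dy, dz, turn, dx, dy, dz, turn, ...]. A call has 1 to 20 rows; each row is the pose to reach, as a shift and turn from the pose measured when the call began, along the tool's axes at that moment; what a row does not reach only later rows make up. A row lasts 1/10 s, in which the tool goes at most 50 mm and 8.59 degrees, less where a joint would pass 70% of its speed; a pose out of reach is approached as far as the arm can. A call with a gripper value outside its range is refused whole. "jaw" is the finger opening in mm, from 0 to 87, set as the call begins (left out, the last holds). The fingers move at their own pace and stop on an object; "grip_force" is the grip in N (left out, the last holds). Time passes only in rows, so rows that repeat a pose let the fingers close. It gives the time, the measured TCP pose, the force and the opening at its end, in the units of the state.
- arm.get_obs(): the state, without advancing time (a new reading comes with each control period).
- viewer.read_camera(name): name is "side" or "top" or "wrist"; returns the picture (400x640x3 uint8, blue, green, red); there is no depth.
- viewer.camera_model(name): a dict with "camera_matrix" (3x3 intrinsics, pixels), "k1" (the pictures are not rectified: a ray, as slopes to the right and down, at radius r is drawn at 1 + k1 r^2 times it, then the intrinsics apply), "extrinsics" (4x4, takes a point from camera to world coordinates). Camera axes: x right, y down, z forward; pixel columns grow to the right and rows downward; lengths in m; the calibration is good to about 2 mm. A picture is of the moment at which its call begins: read the wrist's pose just before it. camera_model takes no time and is no camera call; for the wrist camera it gives the pose at the moment of the call.
- arm.sign_off(): hands the job in, once; it reports no verdict.
The state is a dict: "t": time; "joints": joint angles; "qvel": joint speeds; "joint_torque": joint torques, N m; "tcp_pos": TCP position; "eef_rot": TCP orientation; "force": force on the tool from outside, world axes, zero at the start; "moment": the same for the moment, N m; "finger_gap": opening from 0.0 (shut) to 1.0 (fully open).
Only numpy, scipy, OpenCV 4.12 (cv2) and the standard library are available. Lean on these libraries where they do the work, as an engineer would, in place of code of your own. Each camera call takes 0.05 s, during which the arm holds its last target. There are 200 camera calls.

## Task

Try every syringe on the rest whose plunger is drawn out: push on its thumb cap (about 10 N is right; 20 N would break it) and if it slides, push it fully home; if it will not move it is stuck, so leave it out. Then lay all syringes with the plunger home in the blue tray and any stuck one in the red tray, each flat on the tray's floor and wholly inside its rim. Put them down without dropping them, and do not disturb the vial block, jar and beaker.

Things in the scene. Friction and masses are not known exactly. Their poses are not given: they have to be found in the camera images.
- syringe_1: clear gas-tight syringe lying in a lane, one of 3 alike, 0.13-0.21 kg. Origin: on its axis, mid barrel, 17 mm above what it lies on; x to the nose. Barrel 22 mm diameter, x -35 to +35 mm (grasp across it); white 34 mm square nose block x +35 to +51, white 34 mm square flange 5 thick at x -37.5. Behind, an 8 mm steel plunger rod ends in a black thumb cap (up to x = -110)
- cap_1: black thumb cap of syringe 1, 24 mm diameter, 10 mm long. Origin: centre of its flat rear face, on the syringe's axis; push there along +x (x as the syringe's). 72 mm behind the syringe's origin when home, farther when drawn. Cushioned: gives 0.5 mm per N, up to 12 mm. At most 20 N
- plunger_1 (a joint): plunger of syringe 1, m: 0 = fully home, more = drawn out. Starts within 2 mm of home or 24 to 38 mm out. A sound one slides at 3 to 5 N, stays where left and stops hard at home; a stuck one does not move below 25 N. Looks do not tell which drawn plunger is stuck
- syringe_2: clear gas-tight syringe lying in a lane, one of 3 alike, 0.13-0.21 kg. Origin: on its axis, mid barrel, 17 mm above what it lies on; x to the nose. Barrel 22 mm diameter, x -35 to +35 mm (grasp across it); white 34 mm square nose block x +35 to +51, white 34 mm square flange 5 thick at x -37.5. Behind, an 8 mm steel plunger rod ends in a black thumb cap (up to x = -110)
- cap_2: black thumb cap of syringe 2, 24 mm diameter, 10 mm long. Origin: centre of its flat rear face, on the syringe's axis; push there along +x (x as the syringe's). 72 mm behind the syringe's origin when home, farther when drawn. Cushioned: gives 0.5 mm per N, up to 12 mm. At most 20 N
- plunger_2 (a joint): plunger of syringe 2, m: 0 = fully home, more = drawn out. Starts within 2 mm of home or 24 to 38 mm out. A sound one slides at 3 to 5 N, stays where left and stops hard at home; a stuck one does not move below 25 N. Looks do not tell which drawn plunger is stuck
- syringe_3: clear gas-tight syringe lying in a lane, one of 3 alike, 0.13-0.21 kg. Origin: on its axis, mid barrel, 17 mm above what it lies on; x to the nose. Barrel 22 mm diameter, x -35 to +35 mm (grasp across it); white 34 mm square nose block x +35 to +51, white 34 mm square flange 5 thick at x -37.5. Behind, an 8 mm steel plunger rod ends in a black thumb cap (up to x = -110)
- cap_3: black thumb cap of syringe 3, 24 mm diameter, 10 mm long. Origin: centre of its flat rear face, on the syringe's axis; push there along +x (x as the syringe's). 72 mm behind the syringe's origin when home, farther when drawn. Cushioned: gives 0.5 mm per N, up to 12 mm. At most 20 N
- plunger_3 (a joint): plunger of syringe 3, m: 0 = fully home, more = drawn out. Starts within 2 mm of home or 24 to 38 mm out. A sound one slides at 3 to 5 N, stays where left and stops hard at home; a stuck one does not move below 25 N. Looks do not tell which drawn plunger is stuck
- rest: fixed dark grey metal rest, 3 lanes along its x at y -75, 0, +75 mm, 212 mm wide. Origin: underside, below mid barrel of the middle lane. Plate 10 mm thick, x -52 to +64; stop 34 mm high at x +52 to +62, noses meet it; ribs to 21 mm high beside nose and flange, 1.5 mm play: lift straight out. Rods and caps overhang at -x, axis 27 mm above the table
- tray_blue: flat shallow blue plastic tray, fixed, 210 (x) x 170 (y) x 16 mm high, walls and floor 5 mm thick. Origin: centre of its underside (floor surface 5 mm above it). Room for two syringes side by side along x. For syringes whose plunger is home
- tray_red: flat shallow red plastic tray, fixed, 210 (x) x 170 (y) x 16 mm high, walls and floor 5 mm thick. Origin: centre of its underside (floor surface 5 mm above it). Room for two syringes side by side along x. For syringes whose plunger is stuck
- vial_block: bystander: blue block of amber vials, loose, 60 x 100 x 50 mm high; origin at its underside
- jar: bystander: amber jar, loose, 52 mm diameter, 70 mm high; origin at its underside
- beaker: bystander: small clear beaker, loose, 56 mm diameter, 65 mm high; origin at its underside
Mind the look-alikes: they are no part of the job. What is shaped like the syringe_2 but brown or orange is not meant.

How it is judged:
By the outcome, as a careful person would: the job done as asked, in the order asked, and still so for the second after the job is handed in, with the robot touching nothing.
It also fails if it takes over 72 s, if anything falls off the work surface, if the arm or the gripper's body presses on something with over 40 N, if the wrist force passes 120 N, or if a joint passes its speed limit or range.

## Working session

There is one attempt and no reset: what is moved stays moved. The work goes in short steps, Python scripts to look and compute and a tool call to move; the robot and the scene stay as the last step left them, time stands still between calls to the robot, and variables do not carry over. Pictures are saved under pics/ and viewed, about 8 in all and at most 12, crops included, and the job is handed in when it is done.

Besides the shell and the picture viewer there is one more tool, called after ">>>" as a command line: name --argument value ..., lists and objects as JSON in quotes. jog_arm: Moves the arm, as the interface text tells. Its arguments: {"type":"object","properties":{"moves":{"type":"array","items":{"type":"number"}},"jaw":{"type":"number"},"grip_force":{"type":"number"}},"required":["moves"]}

```bash
mkdir -p pics
cat > h.py <<'E'
import numpy as np, cv2
from bench import arm, viewer
def und(cm,uv):
    K=np.array(cm["camera_matrix"]);k=cm["k1"]
    d=((uv[0]-K[0,2])/K[0,0],(uv[1]-K[1,2])/K[1,1]); d=np.array(d);s=d.copy()
    for _ in range(30): s=d/(1+k*(s@s))
    return s
def ray(cm,uv):
    s=und(cm,uv);T=np.array(cm["extrinsics"])
    return T[:3,3],T[:3,:3]@np.array([s[0],s[1],1])
def atz(cm,uv,z):
    o,d=ray(cm,uv);return o+d*(z-o[2])/d[2]
def tri(a,ua,b,ub):
    o1,d1=ray(a,ua);o2,d2=ray(b,ub)
    A=np.array([d1,-d2]).T;t=np.linalg.lstsq(A,o2-o1,rcond=None)[0]
    p,q=o1+t[0]*d1,o2+t[1]*d2
    return (p+q)/2,np.linalg.norm(p-q)
def proj(cm,P):
    T=np.linalg.inv(np.array(cm["extrinsics"]));c=T[:3,:3]@np.array(P)+T[:3,3]
    s=c[:2]/c[2];s=s*(1+cm["k1"]*(s@s));K=np.array(cm["camera_matrix"])
    return s[0]*K[0,0]+K[0,2],s[1]*K[1,1]+K[1,2]
E
python3 - <<'E'
from h import *
o=arm.get_obs();print({k:np.round(v,3).tolist() for k,v in o.items()})
for n in ["top","side","wrist"]:
    cm=viewer.camera_model(n);print(n,np.round(cm["camera_matrix"],1).tolist(),cm["k1"],np.round(cm["extrinsics"],3).tolist())
    cv2.imwrite(f"pics/{n}0.png",viewer.read_camera(n))
E
```

```text
{'t': 0.0, 'joints': [1.109, 0.333, -0.065, 1.461, 0.022, 1.35, -0.089], 'qvel': [-0.0, -0.0, -0.002, -0.002, 0.002, 0.0, -0.0], 'joint_torque': [0.0, -62.326, 0.025, -38.99, -0.061, 0.04, 0.0], 'tcp_pos': [0.265, -0.565, 0.222], 'eef_rot': [[-0.001, 0.425, -0.905], [0.001, -0.905, -0.425], [-1.0, -0.001, 0.0]], 'force': [-0.081, 0.035, -0.111], 'moment': [-0.016, 0.033, -0.053], 'finger_gap': 0.999}
top [[368.4, 0.0, 317.0], [0.0, 368.4, 191.8], [0.0, 0.0, 1.0]] -0.02849167551922212 [[0.007, -0.993, 0.118, 0.376], [-1.0, -0.007, 0.006, -0.005], [-0.005, -0.118, -0.993, 0.921], [0.0, 0.0, 0.0, 1.0]]
side [[470.3, 0.0, 326.5], [0.0, 470.3, 198.9], [0.0, 0.0, 1.0]] -0.03677455244949254 [[-0.89, -0.338, 0.307, 0.125], [-0.456, 0.673, -0.582, 0.746], [-0.01, -0.658, -0.753, 1.036], [0.0, 0.0, 0.0, 1.0]]
wrist [[313.2, 0.0, 319.9], [0.0, 313.2, 198.8], [0.0, 0.0, 1.0]] -0.00848737742744406 [[0.426, -0.863, -0.272, 0.339], [-0.905, -0.407, -0.127, -0.531], [-0.001, 0.3, -0.954, 0.383], [0.0, 0.0, 0.0, 1.0]]
```

View pics/top0.png

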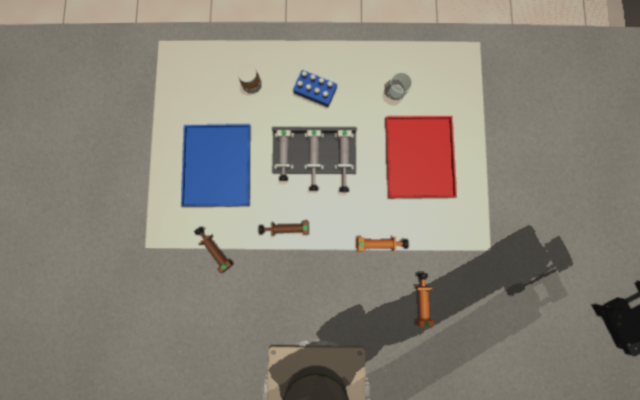

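View pics/side0.png

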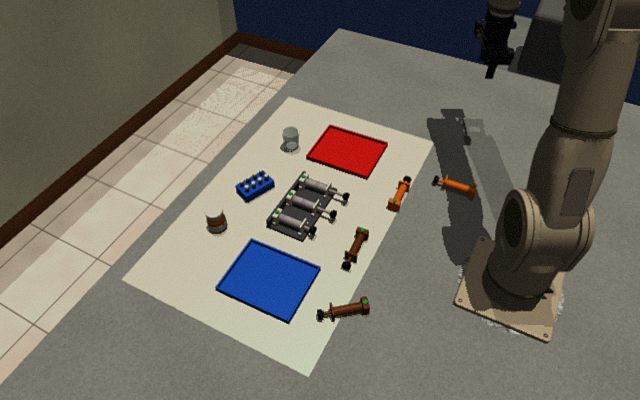

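Top view: three clear syringes on the dark rest at (284,150), (314,155) and (345,155). The left one is home and the other two look drawn. Look-alikes are brown (286,228) and (213,248), and orange (382,244) and (424,300); none of these is meant. The blue tray is at (216,166), the red at (421,157). Next, one close crop of both views.

Run:
```python
from h import *
t=cv2.imread("pics/top0.png")[118:200,265:365]; s=cv2.imread("pics/side0.png")[165:245,258:358]
c=np.hstack([cv2.resize(t,(400,328),interpolation=cv2.INTER_CUBIC),cv2.resize(s,(400,328)[:2],interpolation=cv2.INTER_CUBIC)])
cv2.imwrite("pics/c1.png",c)
a=viewer.camera_model("top")
for n,z in [("blue",.016),("red",.016)]:
    I=cv2.imread("pics/top0.png").astype(int)
    m=((I[...,0]-I[...,2]>60) if n=="blue" else (I[...,2]-I[...,0]>90)&(I[...,1]<60)).astype(np.uint8)
    k,l,st,ce=cv2.connectedComponentsWithStats(m);i=1+st[1:,4].argmax()
    p=cv2.boxPoints(cv2.minAreaRect(np.argwhere(l==i)[:,::-1].astype(np.float32)))
    w=np.array([atz(a,q,z) for q in p]);print(n,p.round(1).tolist(),w.round(3).tolist(),w.mean(0).round(3))
```

```text
blue [[182.0, 125.0], [249.0, 125.0], [249.0, 205.0], [182.0, 205.0]] [[0.652, 0.345, 0.016], [0.653, 0.174, 0.016], [0.449, 0.168, 0.016], [0.448, 0.335, 0.016]] [0.551 0.256 0.016]
red [[385.3999938964844, 118.0999984741211], [452.1000061035156, 115.5], [455.20001220703125, 195.89999389648438], [388.5, 198.5]] [[0.673, -0.172, 0.016], [0.681, -0.342, 0.016], [0.475, -0.342, 0.016], [0.468, -0.176, 0.016]] [ 0.574 -0.258  0.016]
```

View pics/c1.png

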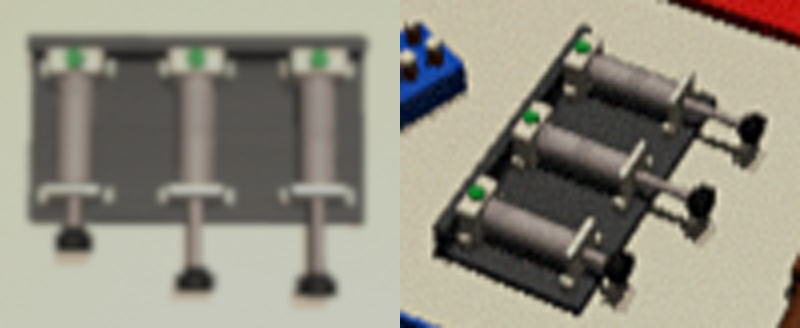

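Crop: green nose dots at top-view (283.8,132.5), (314,132.5), (344.8,132.8). Caps at (283.3,178), (313.3,188.3), (343.5,189.3). Left is home; middle and right are drawn. All are clear, so the choice is right.

Run:
```python
from h import *
a=viewer.camera_model("top");b=viewer.camera_model("side")
G=[];
for u,v in [((283.4,132.2),(276.7,211.5)),((313.6,132.2),(290.4,193.5)),((344.4,132.4),(303.2,175.9)),((283,177.8),(312.7,230)),((313,188),(333.2,213.5)),((343.2,189),(345.4,196))]:
    p,e=tri(a,u,b,v);print(p.round(4),round(e,4), atz(a,u,.044 if len(G)<3 else .027).round(4));G.append(p)
# tray corners side check
```

```text
[0.6272 0.0837 0.0465] 0.003 [0.6264 0.0835 0.044 ]
[0.6271 0.0099 0.0467] 0.0022 [0.6268 0.0096 0.044 ]
[ 0.6269 -0.065   0.0487] 0.0029 [ 0.6268 -0.0657  0.044 ]
[0.5166 0.0841 0.0295] 0.0017 [0.5162 0.0841 0.027 ]
[0.4917 0.0104 0.0327] 0.0022 [0.4914 0.0102 0.027 ]
[ 0.4897 -0.063   0.0323] 0.0021 [ 0.4894 -0.0637  0.027 ]
```

>>> jog_arm --moves '[-30,-412,-475,0.439,-30,-412,-475,0.439,-30,-412,-475,0.439,-30,-412,-475,0.439,-30,-412,-475,0.439,-30,-412,-475,0.439,-30,-412,-475,0.439,-30,-412,-475,0.439,-30,-412,-475,0.439,-30,-412,-475,0.439,-30,-412,-475,0.439,-30,-412,-475,0.439,-30,-412,-475,0.439,-30,-412,-475,0.439,-30,-412,-475,0.439,-30,-412,-475,0.439,-30,-412,-475,0.439,-30,-412,-475,0.439]' --jaw 0

```text
t: 1.95
tcp_pos: [0.5202, 0.0082, 0.2524]
eef_rot: [[-0.0, -0.002, -1.0], [0.001, -1.0, 0.002], [-1.0, -0.001, 0.0]]
force: [-0.2, 0.5, 0.4]
finger_gap: 0.003
```

```bash
cat > w.py <<'E'
import sys
from h import *
import json
o=arm.get_obs();cm=viewer.camera_model("wrist");I=viewer.read_camera("wrist")
n=sys.argv[1];cv2.imwrite(f"pics/{n}.png",I)
json.dump({k:np.array(v).tolist() for k,v in cm.items() if k in("camera_matrix","k1","extrinsics")},open(f"{n}.json","w"))
print(o["t"],np.round(o["tcp_pos"],4),np.round(o["eef_rot"],3).tolist(),np.round(o["force"],2),o["finger_gap"])
E
python3 w.py w1
```

```text
1.95 [0.5202 0.0082 0.2524] [[-0.0, -0.002, -1.0], [0.001, -1.0, 0.002], [-1.0, -0.001, 0.0]] [-0.21  0.46  0.37] 0.002998757421677324
```

View pics/w1.png

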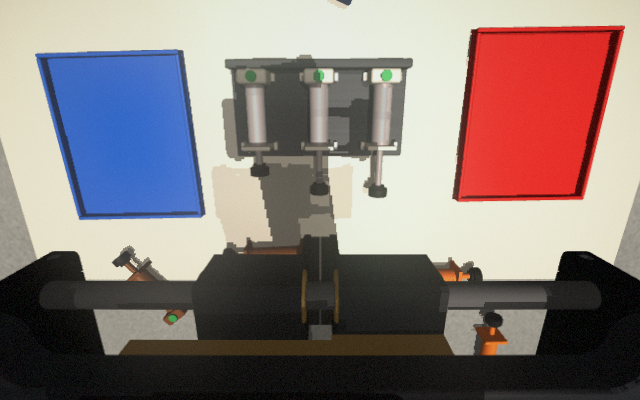

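Wrist view: green dots at (250,76), (319,76), (386,75). Caps at (260,170), (319,188), (377,191). Blue tray corners are about (38,53), (184,50), (204,215), (80,219); red (473,28), (622,27), (584,198), (456,200).

Run:
```python
from h import *
import json
w=json.load(open("w1.json"));a=viewer.camera_model("top")
for n,u,z,t in [("d1",(250.5,76),.044,(283.4,132.2)),("d2",(319,76),.044,(313.6,132.2)),("d3",(386.5,75.5),.044,(344.4,132.4)),("c1",(260,170),.027,(283,177.8)),("c2",(319.5,188),.027,(313,188)),("c3",(377,191),.027,(343.2,189))]:
    p,e=tri(w,u,a,t);print(n,atz(w,u,z).round(4),"tri",p.round(4),round(e,4))
for n,q in [("blue",[(38,53),(184,50),(204,215),(80,219)]),("red",[(473,28),(622,27),(584,198),(456,200)])]:
    P=np.array([atz(w,u,.016) for u in q]);print(n,P.round(4).tolist(),P.mean(0).round(4))
```

```text
d1 [0.6274 0.0839 0.044 ] tri [0.6274 0.0842 0.0411] 0.0007
d2 [0.6273 0.0083 0.044 ] tri [0.6274 0.009  0.0422] 0.0014
d3 [ 0.6278 -0.0662  0.044 ] tri [ 0.6277 -0.0663  0.0416] 0.0009
c1 [0.5179 0.0828 0.027 ] tri [0.5169 0.0842 0.0218] 0.0008
c2 [0.4943 0.0079 0.027 ] tri [0.4923 0.0091 0.02  ] 0.0024
c3 [ 0.4903 -0.066   0.027 ] tri [ 0.4898 -0.0649  0.0265] 0.0025
blue [[0.6556, 0.3376, 0.016], [0.6578, 0.1653, 0.016], [0.4534, 0.1646, 0.016], [0.4475, 0.3356, 0.016]] [0.5536 0.2508 0.016 ]
red [[0.6806, -0.1674, 0.016], [0.6825, -0.3388, 0.016], [0.4773, -0.3461, 0.016], [0.4746, -0.1744, 0.016]] [ 0.5788 -0.2567  0.016 ]
```

>>> jog_arm --moves '[50,-1,65,0,100,-1,65,0,100,-1,65,0,145,-1,65,0,190,-1,65,0,220,-1,65,0,237,-1,65,0,237,-1,65,0,237,-1,58,0,237,-1,54,0,237,-1,52,0,237,-1,52,0,237,-1,52,0]' --jaw 0

```text
t: 3.3
tcp_pos: [0.4683, 0.0096, 0.0158]
eef_rot: [[0.0, -0.002, -1.0], [0.001, -1.0, 0.002], [-1.0, -0.001, -0.0]]
force: [-0.2, -0.4, 0.8]
finger_gap: 0.007
```

>>> jog_arm --moves '[0,0,-2,0,0,0,-4,0,0,0,-6,0,0,0,-8,0,0,0,-9,0,0,0,-9,0,0,0,-9,0]'

```text
t: 4.0
tcp_pos: [0.4773, 0.0096, 0.0158]
eef_rot: [[0.0, -0.002, -1.0], [0.001, -1.0, 0.002], [-1.0, -0.001, -0.0]]
force: [-0.0, 0.1, -0.1]
finger_gap: 0.006
```

>>> jog_arm --moves '[0,0,-2,0,0,0,-4,0,0,0,-5,0,0,0,-5,0,0,0,-5,0]'

```text
t: 4.5
tcp_pos: [0.4815, 0.0096, 0.0155]
eef_rot: [[-0.002, -0.002, -1.0], [0.0, -1.0, 0.002], [-1.0, -0.0, 0.002]]
force: [-6.5, 0.1, 1.9]
finger_gap: 0.004
```

>>> jog_arm --moves '[0,0,-1,0,0,0,-2,0,0,0,-3,0,0,0,-3,0,0,0,-3,0]'

```text
t: 5.0
tcp_pos: [0.4831, 0.0096, 0.0151]
eef_rot: [[-0.005, -0.001, -1.0], [0.0, -1.0, 0.001], [-1.0, -0.0, 0.005]]
force: [-9.0, 0.8, 5.1]
finger_gap: 0.005
```

>>> jog_arm --moves '[0,0,-1,0,0,0,-2,0,0,0,-2,0,0,0,-2,0]'

```text
t: 5.4
tcp_pos: [0.4834, 0.0095, 0.0147]
eef_rot: [[-0.008, -0.001, -1.0], [-0.0, -1.0, 0.001], [-1.0, 0.0, 0.008]]
force: [-10.0, 0.5, 6.0]
finger_gap: 0.005
```

>>> jog_arm --moves '[0,0,2,0,0,0,4,0,0,0,4,0,0,0,4,0]'

```text
t: 5.8
tcp_pos: [0.4796, 0.0095, 0.0148]
eef_rot: [[-0.008, -0.001, -1.0], [-0.0, -1.0, 0.001], [-1.0, 0.0, 0.008]]
force: [-2.2, 0.1, -1.5]
finger_gap: 0.002
```

10 N with no slip, and the cushion sprang back elastically to the same contact point: syringe 2 is stuck. Now syringe 3.

>>> jog_arm --moves '[0,0,15,0,-1,0,25,0,-1,0,25,0,-1,35,25,0,-1,70,25,0,-1,75.5,25,0,-1,75.5,25,0,-1,75.5,18,0,-1,75.5,12,0,-1,75.5,10,0,-1,75.5,10,0,-1,75.5,10,0]'

```text
t: 7.0
tcp_pos: [0.4695, -0.0655, 0.0158]
eef_rot: [[-0.008, -0.001, -1.0], [-0.0, -1.0, 0.001], [-1.0, 0.0, 0.008]]
force: [-0.2, 0.2, -0.3]
finger_gap: 0.002
```

>>> jog_arm --moves '[0,0,-2,0,0,0,-4,0,0,0,-6,0,0,0,-8,0,0,0,-8,0,0,0,-8,0]'

```text
t: 7.6
tcp_pos: [0.4772, -0.0656, 0.0156]
eef_rot: [[-0.009, -0.001, -1.0], [-0.0, -1.0, 0.001], [-1.0, 0.0, 0.009]]
force: [-2.4, 0.3, 1.4]
finger_gap: 0.005
```

>>> jog_arm --moves '[0,0,-1,0,0,0,-2,0,0,0,-3,0,0,0,-4,0,0,0,-4,0]'

```text
t: 8.1
tcp_pos: [0.4813, -0.0656, 0.0156]
eef_rot: [[-0.009, -0.001, -1.0], [-0.0, -1.0, 0.001], [-1.0, 0.0, 0.009]]
force: [-3.0, -0.2, 0.9]
finger_gap: 0.003
```

It slides at 3 N. Pushing on.

>>> jog_arm --moves '[0,0,-2,0,0,0,-4,0,0,0,-6,0,0,0,-8,0,0,0,-10,0,0,0,-12,0,0,0,-14,0,0,0,-16,0,0,0,-18,0,0,0,-19,0,0,0,-19,0]'

```text
t: 9.2
tcp_pos: [0.5004, -0.0655, 0.0154]
eef_rot: [[-0.009, -0.001, -1.0], [-0.0, -1.0, 0.001], [-1.0, 0.0, 0.009]]
force: [-3.6, -0.4, 2.2]
finger_gap: 0.007
```

>>> jog_arm --moves '[0,0,-1,0,0,0,-2,0,0,0,-3,0,0,0,-4,0,0,0,-4,0,0,0,-4,0]'

```text
t: 9.8
tcp_pos: [0.5045, -0.0656, 0.0154]
eef_rot: [[-0.008, -0.001, -1.0], [-0.0, -1.0, 0.001], [-1.0, 0.0, 0.008]]
force: [-2.7, -0.2, 2.6]
finger_gap: 0.009
```

>>> jog_arm --moves '[0,0,-1,0,0,0,-2,0,0,0,-3,0,0,0,-3,0,0,0,-3,0]'

```text
t: 10.3
tcp_pos: [0.5071, -0.0655, 0.0152]
eef_rot: [[-0.009, -0.001, -1.0], [-0.0, -1.0, 0.001], [-1.0, 0.0, 0.009]]
force: [-5.1, 0.4, 3.6]
finger_gap: 0.004
```

>>> jog_arm --moves '[0,0,-1,0,0,0,-2,0,0,0,-2.5,0,0,0,-2.5,0,0,0,-2.5,0]'

```text
t: 10.8
tcp_pos: [0.5085, -0.0655, 0.015]
eef_rot: [[-0.012, -0.001, -1.0], [-0.0, -1.0, 0.001], [-1.0, 0.0, 0.012]]
force: [-8.4, 0.4, 6.5]
finger_gap: 0.005
```

>>> jog_arm --moves '[0,0,-1,0,0,0,-1.5,0,0,0,-1.5,0,0,0,-1.5,0]'

```text
t: 11.2
tcp_pos: [0.5088, -0.0656, 0.0147]
eef_rot: [[-0.015, -0.001, -1.0], [-0.0, -1.0, 0.001], [-1.0, 0.0, 0.015]]
force: [-9.2, 0.7, 6.4]
finger_gap: 0.004
```

>>> jog_arm --moves '[0,0,4,0,0,0,10,0,0,0,18,0,0,0,25,0,-40,0,25,0,-80,0,10,0,-110,0,-35,0,-110,0,-75,0,-110,0,-77,0,-110,0,-77,0,-110,0,-77,0]' --jaw 0

```text
t: 12.3
tcp_pos: [0.5862, -0.0655, 0.1231]
eef_rot: [[-0.016, -0.001, -1.0], [-0.0, -1.0, 0.001], [-1.0, 0.0, 0.016]]
force: [-0.6, -0.3, 0.4]
finger_gap: 0.005
```

```bash
python3 w.py w2
```

```text
12.3 [ 0.5862 -0.0655  0.1231] [[-0.016, -0.001, -1.0], [-0.0, -1.0, 0.001], [-1.0, 0.0, 0.016]] [-0.56 -0.31  0.43] 0.0046694757041900285
```

View pics/w2.png

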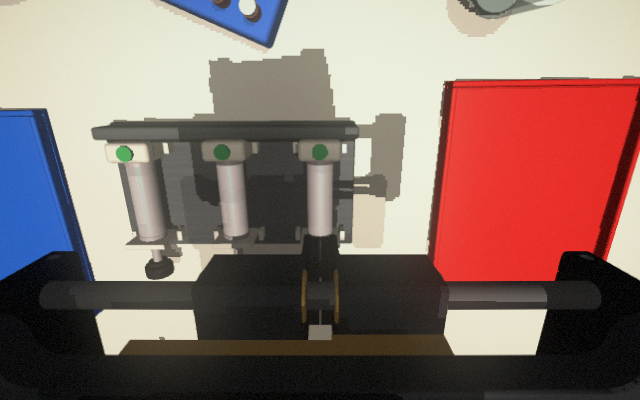

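Dots at (124,154), (222,152), (320,152). Syringe 3 lies right under the TCP column (y ≈ -0.0655), and it looks aligned.

Run:
```python
from h import *
import json
w=json.load(open("w2.json"));v=json.load(open("w1.json"))
for u,q in [((124,154),(250.5,76)),((222,152),(319,76)),((320,152),(386.5,75.5))]:
    p,e=tri(w,u,v,q);print(atz(w,u,.044).round(4),p.round(4),round(e,4))
```

```text
[0.6271 0.0846 0.044 ] [0.6273 0.0836 0.0455] 0.0001
[0.6286 0.0087 0.044 ] [0.6279 0.0087 0.0427] 0.0013
[ 0.6286 -0.0666  0.044 ] [ 0.6281 -0.0667  0.0412] 0.0002
```

>>> jog_arm --moves '[30,0,0,0,30,0,0,0,30,0,0,0]' --jaw 46

```text
t: 12.65
tcp_pos: [0.5848, -0.0658, 0.0935]
eef_rot: [[-0.017, -0.001, -1.0], [-0.001, -1.0, 0.001], [-1.0, 0.001, 0.017]]
force: [0.3, 0.7, 0.5]
finger_gap: 0.195
```

>>> jog_arm --moves '[0,1,-2,0,0,1,-2,0,0,1,-2,0,0,1,-2,0,10,1,-2,0,25,1,-2,0,40,1,-2,0,55,1,-2,0,68,1,-2,0,76,1,-2,0,79,1,-2,0,79,1,-2,0,79,1,-2,0]' --jaw 46

```text
t: 13.95
tcp_pos: [0.586, -0.0669, 0.0151]
eef_rot: [[-0.016, -0.001, -1.0], [-0.001, -1.0, 0.001], [-1.0, 0.001, 0.016]]
force: [-0.2, 0.3, 1.1]
finger_gap: 0.527
```

>>> jog_arm --moves '[0,0,0,0,0,0,0,0,0,0,0,0,0,0,0,0,0,0,0,0,0,0,0,0,0,0,0,0,0,0,0,0]' --jaw 10 --grip_force 30

```text
t: 14.75
tcp_pos: [0.586, -0.0667, 0.0152]
eef_rot: [[-0.016, -0.001, -1.0], [-0.001, -1.0, 0.001], [-1.0, 0.001, 0.016]]
force: [-1.1, 1.2, 3.9]
finger_gap: 0.246
```

>>> jog_arm --moves '[-5,0,0,0,-12,0,0,0,-22,0,0,0,-35,0,0,0,-50,0,0,0,-70,0,0,0,-90,0,0,0,-100,0,0,0,-100,0,0,0]'

```text
t: 15.65
tcp_pos: [0.5887, -0.0667, 0.1173]
eef_rot: [[-0.012, -0.001, -1.0], [-0.001, -1.0, 0.001], [-1.0, 0.001, 0.012]]
force: [0.3, -0.6, -1.9]
finger_gap: 0.245
```

>>> jog_arm --moves '[0,-15,1,0,0,-40,3,0,0,-75,6,0,0,-115,9,0,0,-155,12,0,0,-195,15,0,0,-235,18,0,0,-275,21,0,0,-310,24,0,0,-335,26,0,0,-350,26,0,0,-358,26,0,0,-358,26,0,0,-358,26,0]'

```text
t: 17.05
tcp_pos: [0.5634, 0.2898, 0.1168]
eef_rot: [[-0.013, -0.002, -1.0], [-0.002, -1.0, 0.002], [-1.0, 0.002, 0.013]]
force: [-0.2, -1.1, -2.8]
finger_gap: 0.246
```

```bash
python3 w.py w3
```

```text
17.05 [0.5634 0.2898 0.1168] [[-0.013, -0.002, -1.0], [-0.002, -1.0, 0.002], [-1.0, 0.002, 0.013]] [-0.24 -1.14 -2.85] 0.24625977620801445
```

View pics/w3.png

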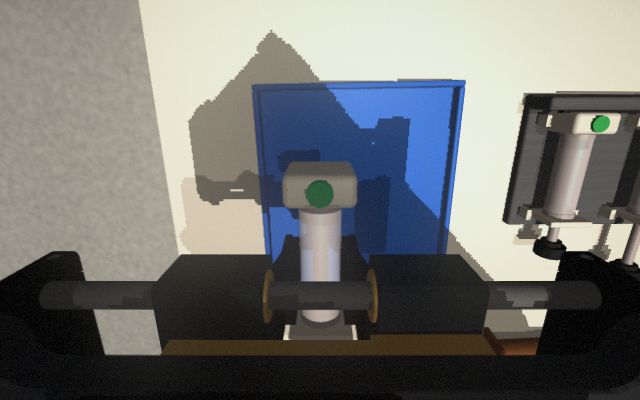

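Syringe 3 is held level. Blue tray's far corners are at (253,85) and (465,81), with left edge points (266,250) and right (447,240).

Run:
```python
from h import *
import json
w=json.load(open("w3.json"))
for u in [(253,85),(465,81),(266,250),(447,240)]: print(atz(w,u,.016).round(4))
w1=json.load(open("w1.json"));print(tri(w,(253,85),w1,(38,53)),tri(w,(465,81),w1,(184,50)))
# floor height: inner far corner, from two wrist views not viewed; print dot height of the held syringe
print(atz(w,(320,193),.1185+.027).round(4))
```

```text
[0.6553 0.341  0.016 ]
[0.6582 0.1746 0.016 ]
[0.5111 0.3387 0.016 ]
[0.521  0.1716 0.016 ]
(array([0.65588122, 0.34199083, 0.01085562]), np.float64(0.0009145725331371582)) (array([0.65901907, 0.1697366 , 0.00495967]), np.float64(0.0007589274157276397))
[0.6063 0.2888 0.1455]
```

>>> jog_arm --moves '[10,-1,0,0,25,-2,0,0,45,-2,0,0,65,-2,0,0,80,-2,0,0,92,-2,0,0,99,-2,0,0,103,-2,0,0,104,-2,0,0,104,-2,0,0,104,-2,0,0]'

```text
t: 18.2
tcp_pos: [0.5627, 0.2915, 0.0136]
eef_rot: [[-0.011, -0.003, -1.0], [-0.002, -1.0, 0.003], [-1.0, 0.002, 0.011]]
force: [0.2, -0.6, -2.1]
finger_gap: 0.246
```

>>> jog_arm --moves '[1,0,0,0,2,0,0,0,3,0,0,0,3.5,0,0,0,3.5,0,0,0]'

```text
t: 18.7
tcp_pos: [0.5627, 0.2915, 0.0103]
eef_rot: [[-0.011, -0.003, -1.0], [-0.002, -1.0, 0.003], [-1.0, 0.002, 0.011]]
force: [-1.7, -1.6, 0.8]
finger_gap: 0.244
```

>>> jog_arm --moves '[0.5,0,0,0,0.5,0,0,0,0.5,0,0,0]'

```text
t: 19.0
tcp_pos: [0.5627, 0.2915, 0.0103]
eef_rot: [[-0.011, -0.003, -1.0], [-0.002, -1.0, 0.003], [-1.0, 0.002, 0.011]]
force: [-2.5, -2.0, 6.1]
finger_gap: 0.241
```

>>> jog_arm --moves '[0,0,0,0,0,0,0,0,0,0,0,0,0,0,0,0,0,0,0,0,0,0,0,0,-8,0,0,0,-20,0,0,0,-40,0,0,0,-65,0,0,0,-90,0,0,0,-100,0,0,0,-100,0,0,0]' --jaw 36

```text
t: 20.3
tcp_pos: [0.5647, 0.2923, 0.1123]
eef_rot: [[-0.008, -0.003, -1.0], [-0.001, -1.0, 0.003], [-1.0, 0.001, 0.008]]
force: [-0.4, -0.4, 0.3]
finger_gap: 0.411
```

>>> jog_arm --moves '[0,20,-2,0,0,55,-6,0,0,95,-10,0,0,135,-14,0,0,175,-18,0,0,200,-22,0,0,208.5,-22,0,0,208.5,-22,0,0,208.5,-22,0]' --jaw 46

```text
t: 21.2
tcp_pos: [0.5855, 0.0856, 0.1119]
eef_rot: [[-0.009, -0.001, -1.0], [0.0, -1.0, 0.001], [-1.0, -0.0, 0.009]]
force: [-0.1, -0.2, -0.4]
finger_gap: 0.531
```

>>> jog_arm --moves '[15,1,-1,0,35,1.7,-1,0,55,1.7,-1,0,72,1.7,-1,0,85,1.7,-1,0,93,1.7,-1,0,97,1.7,-1,0,97,1.7,-1,0,97,1.7,-1,0]'

```text
t: 22.1
tcp_pos: [0.5861, 0.084, 0.0155]
eef_rot: [[-0.008, -0.001, -1.0], [0.0, -1.0, 0.001], [-1.0, -0.0, 0.008]]
force: [-0.5, 0.6, -0.6]
finger_gap: 0.532
```

>>> jog_arm --moves '[0,0,0,0,0,0,0,0,0,0,0,0,0,0,0,0,0,0,0,0,0,0,0,0,0,0,0,0,0,0,0,0]' --jaw 10 --grip_force 30

```text
t: 22.9
tcp_pos: [0.5862, 0.084, 0.0157]
eef_rot: [[-0.008, -0.001, -1.0], [0.0, -1.0, 0.001], [-1.0, -0.0, 0.008]]
force: [-0.0, -0.1, 2.4]
finger_gap: 0.248
```

>>> jog_arm --moves '[-5,0,0,0,-12,0,0,0,-22,0,0,0,-35,0,0,0,-50,0,0,0,-70,0,0,0,-80,-10,2,0,-80,-30,5,0,-80,-60,10,0,-80,-90,15,0,-80,-115,20,0,-80,-128,23,0,-80,-132,23,0,-80,-132,23,0,-80,-132,23,0]'

```text
t: 24.4
tcp_pos: [0.5646, 0.2144, 0.0958]
eef_rot: [[-0.008, -0.003, -1.0], [-0.001, -1.0, 0.003], [-1.0, 0.001, 0.008]]
force: [-0.0, -0.3, -1.6]
finger_gap: 0.24
```

>>> jog_arm --moves '[10,-3,0,0,25,-6,0,0,45,-6,0,0,60,-6,0,0,72,-6,0,0,79,-6,0,0,82,-6,0,0,82,-6,0,0,83,-6,0,0,84,-6,0,0,85,-6,0,0,85,-6,0,0,85,-6,0,0]'

```text
t: 25.7
tcp_pos: [0.564, 0.2203, 0.0109]
eef_rot: [[-0.007, -0.003, -1.0], [-0.001, -1.0, 0.003], [-1.0, 0.001, 0.007]]
force: [-0.5, 0.1, -1.6]
finger_gap: 0.248
```

>>> jog_arm --moves '[0.5,0,0,0,1,0,0,0,1,0,0,0,1,0,0,0]'

```text
t: 26.1
tcp_pos: [0.5641, 0.2203, 0.0107]
eef_rot: [[-0.007, -0.003, -1.0], [-0.001, -1.0, 0.003], [-1.0, 0.001, 0.007]]
force: [-2.9, -1.7, 7.8]
finger_gap: 0.239
```

Contact made; release, rise, and go to syringe 2.

>>> jog_arm --moves '[0,0,0,0,0,0,0,0,0,0,0,0,0,0,0,0,0,0,0,0,0,0,0,0,-8,0,0,0,-20,0,0,0,-40,0,0,0,-65,0,0,0,-90,0,0,0,-100,0,0,0,-100,0,0,0]' --jaw 36

```text
t: 27.4
tcp_pos: [0.5658, 0.2209, 0.1127]
eef_rot: [[-0.004, -0.003, -1.0], [-0.0, -1.0, 0.003], [-1.0, 0.0, 0.004]]
force: [0.1, 0.2, 1.1]
finger_gap: 0.413
```

>>> jog_arm --moves '[0,20,-2,0,0,55,-6,0,0,95,-10,0,0,135,-14,0,0,175,-18,0,0,200,-20,0,0,211,-20,0,0,211,-20,0,0,211,-20,0]' --jaw 46

```text
t: 28.3
tcp_pos: [0.5847, 0.0117, 0.1122]
eef_rot: [[-0.005, -0.002, -1.0], [0.001, -1.0, 0.002], [-1.0, -0.001, 0.005]]
force: [0.2, 0.9, 0.0]
finger_gap: 0.527
```

>>> jog_arm --moves '[15,1,-1,0,35,3,-1.5,0,55,3,-1.5,0,72,3,-1.5,0,85,3,-1.5,0,93,3,-1.5,0,97,3,-1.5,0,97,3,-1.5,0,97,3,-1.5,0]'

```text
t: 29.2
tcp_pos: [0.5862, 0.009, 0.0158]
eef_rot: [[-0.004, -0.002, -1.0], [0.001, -1.0, 0.002], [-1.0, -0.001, 0.004]]
force: [-0.4, 0.4, 0.7]
finger_gap: 0.532
```

>>> jog_arm --moves '[0,0,0,0,0,0,0,0,0,0,0,0,0,0,0,0,0,0,0,0,0,0,0,0,0,0,0,0,0,0,0,0]' --jaw 10 --grip_force 30

```text
t: 30.0
tcp_pos: [0.5863, 0.009, 0.016]
eef_rot: [[-0.003, -0.001, -1.0], [0.001, -1.0, 0.001], [-1.0, -0.001, 0.003]]
force: [-0.8, 0.0, 3.5]
finger_gap: 0.238
```

>>> jog_arm --moves '[-5,0,0,0,-12,0,0,0,-22,0,0,0,-35,0,0,0,-50,0,0,0,-70,0,0,0,-80,10,-1,0,-80,30,-3,0,-80,65,-5,0,-80,105,-8,0,-80,145,-10,0,-80,185,-12,0,-80,220,-14,0,-80,245,-14,0,-80,260,-14,0,-80,266,-14,0,-80,266,-14,0,-80,266,-14,0]'

```text
t: 31.8
tcp_pos: [0.6005, -0.2553, 0.0958]
eef_rot: [[-0.003, 0.0, -1.0], [0.002, -1.0, -0.0], [-1.0, -0.002, 0.003]]
force: [-0.4, 0.5, -1.4]
finger_gap: 0.243
```

```bash
python3 w.py w4
```

```text
31.8 [ 0.6005 -0.2553  0.0958] [[-0.003, 0.0, -1.0], [0.002, -1.0, -0.0], [-1.0, -0.002, 0.003]] [-0.42  0.52 -1.4 ] 0.24330897962281692
```

View pics/w4.png

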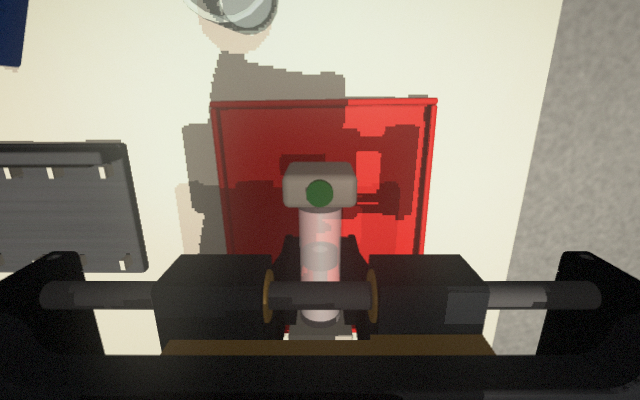

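Syringe 2 is held level and centred over the red tray, whose far edge runs (212,102)–(437,99). The margins are fine; lower it.

>>> jog_arm --moves '[10,0,0,0,25,0,0,0,45,0,0,0,60,0,0,0,72,0,0,0,79,0,0,0,82,0,0,0,82,0,0,0,83,0,0,0,84,0,0,0,85,0,0,0,85.5,0,0,0,85.5,0,0,0]'

```text
t: 33.15
tcp_pos: [0.6006, -0.2551, 0.011]
eef_rot: [[-0.003, 0.001, -1.0], [0.001, -1.0, -0.001], [-1.0, -0.001, 0.003]]
force: [-1.8, 0.9, 4.4]
finger_gap: 0.237
```

>>> jog_arm --moves '[0,0,0,0,0,0,0,0,0,0,0,0,0,0,0,0,0,0,0,0,0,0,0,0,-8,0,0,0,-20,0,0,0,-40,0,0,0,-65,0,0,0,-90,0,0,0,-130,0,0,0,-170,0,0,0,-200,0,0,0,-200,-70,100,0,-200,-140,120,0,-200,-200,120,0,-200,-255,120,0,-200,-255,120,0,-200,-255,120,0]' --jaw 40

```text
t: 35.15
tcp_pos: [0.4801, 0.0022, 0.2131]
eef_rot: [[-0.001, 0.002, -1.0], [0.0, -1.0, -0.002], [-1.0, -0.0, 0.001]]
force: [0.8, 0.1, -0.7]
finger_gap: 0.462
```

```bash
python3 w.py w5
python3 - <<'E'
from h import *
a=viewer.read_camera("side");cv2.imwrite("pics/f.png",np.vstack([cv2.resize(cv2.imread("pics/w5.png"),(480,300)),cv2.resize(a[100:350,100:500],(480,300))]))
E
```

```text
35.15 [0.4801 0.0022 0.2131] [[-0.001, 0.002, -1.0], [0.0, -1.0, -0.002], [-1.0, -0.0, 0.001]] [ 0.77  0.1  -0.68] 0.46201126492008704
```

View pics/f.png

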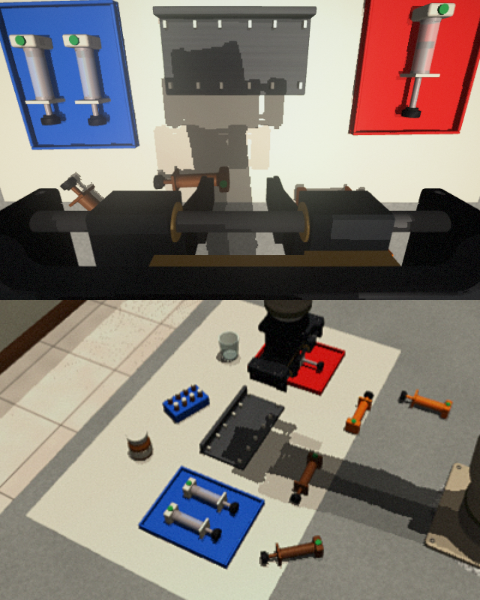

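Final view: two syringes lie flat in the blue tray (caps at (50,120) and (98,118), both short). The drawn one is in the red tray, the rest is empty, and the bystanders are upright where they were.

```bash
python3 -c "
from bench import arm
print(arm.sign_off())"
```

```text
the job is handed in; nothing more can be done
None
```

All three syringes are sorted and the job is handed in, at about 35 s of the 72 s allowed.

- **Syringe 2 (middle lane):** stuck. I pushed its cap to 10 N and it did not slide; the cushion sprang back to the same contact point. It is in the red tray.
- **Syringe 3 (right lane):** sound. It slid at about 3 N, and I pushed it home until the force rose to 9 N against the stop. It is in the blue tray.
- **Syringe 1 (left lane):** already home, so I did not push it. It is in the blue tray.

I lowered each syringe until the force reading showed floor contact before opening the fingers.

The last wrist and side pictures show two syringes side by side in blue, both with caps close in. The drawn one is in red, the rest is empty, and the vial block, jar and beaker are still standing. I judged their places by eye against the first pictures, without measuring them again.

Some checks disagreed slightly. Heights from paired views differed by 2–3 mm from the text on the nose dots, and by up to 7 mm on a cap. The blue tray's centre varied by about 5 mm between views. Neither affected a grasp or a placing.

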